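# Rock the angle gauge on the crowned stud block to the set fall

## Task

Take the angle gauge by its rubber grip off the flat offcut, set its foot square across the middle of the rounded crown of the stud block, and rock it there until the hanging pointer settles on the steel index tab of the dial. Finish while holding it like that: keep your grip, the foot resting gently on the crown and nothing else carrying it, so that the fall for the new basin's waste can be marked off, and leave the other things on the bench where they are.

Things in the scene. Friction and masses are not known exactly. Their poses are not given: they have to be found in the camera images.
- gauge: Angle gauge, 0.26-0.4 kg: flat aluminium foot bar 26 (x) x 110 (y) x 14 mm high; on it an upright dial housing 120 mm across, 16 thick, centre 76 mm above the underside; on top a black rubber grip block. Origin: centre of the foot's underside; z up through the grip, x out of the white dial face. Starts upright on the flat offcut, dial face away from the robot (roughly +x).
- gauge_grip (a point): Middle of the gauge's rubber grip block, 164 mm above the foot's underside; axes as the gauge's. The block is 22 mm (x) by 30 mm (y) and is free from 136 mm (top of the dial) to 184 mm (its top) above the underside.
- pointer (a joint): Black pointer, 46 mm long, hanging from the dial's centre before the white face: a lightly damped pendulum that settles plumb in about 2 s. Value: angle about gauge x, 0 = at the foot's middle, positive = towards gauge +y (right, facing the dial). Turning the gauge by -a about its x axis makes it settle at +a.
- index (a joint): The mark: dark steel tab 7 mm wide on the lower edge of the dial face, 45 to 59 mm from its centre; set beforehand and stiff, not to be moved. Same angle measure as the pointer: it stands 0.10 to 0.28 rad towards gauge +y. The pointer is on the mark when both values agree.
- stud: Uneven stud block, timber, screwed to the bench, 90 (x) x 110 (y) mm. Its top is a rounded crown (cylinder of radius 40 mm, axis along block x, 24 mm above the bench) between flat shoulders, 46 mm high on +y, 38 mm on -y. Origin: centre of the underside, z up. The gauge's foot bar goes across the crown: gauge x along block x.
- crown (a point): Middle of the stud block's crown line, its highest point, 64 mm above the bench; axes as the block's.
- offcut: Flat-topped joist offcut, timber, screwed to the bench, 90 mm (x) by 150 mm (y) by 45 mm high; the gauge starts standing on it. Origin: centre of the underside. Which of the two blocks is on the robot's left varies.
- soap: Bystander: round cake of soap, 64 mm across, 22 high, loose on the bench, to be left alone.
- tap_head: Bystander: cross-handle tap head, 62 mm across, 41 high, loose on the bench, to be left alone.
- tape: Bystander: roll of tape, 90 mm across, 24 high, lying flat, loose on the bench, to be left alone.
- wrench: Bystander: wrench, lying flat, under 25 mm high, loose on the bench, to be left alone.
- screwdriver: Bystander: screwdriver, lying flat, under 40 mm high, loose on the bench, to be left alone.
- tile_stack: Bystander: stack of small wall tiles, 100 x 100 mm, 32 high, loose on the bench, to be left alone.
- pipe_stub: Bystander: short white waste-pipe piece, 115 mm long, 40 high, lying, loose on the bench, to be left alone.
- pointer_tip (a point): Tip of the pointer, 46 mm from the dial's centre; its axes turn with the pointer (x out of the dial face, z from tip to centre).
- index_tip (a point): Inner tip of the index tab, 46 mm from the dial's centre; its axes turn with the tab (x out of the dial face, z from tip to centre).

How it is judged:
On the way, in this order (a step that is already met when the one before it is completed fails the run):
1. the gauge is held in the fingers, clear of the offcut (contact force between the fingers and gauge above 3 N and height (world z) of gauge above 0.065 m and contact force between gauge and offcut below 0.05 N and contact force between gauge and stud below 0.05 N), for 0.2 s.
2. the held gauge stands with its foot square across the middle of the stud block's crown (contact force between gauge and stud above 0.5 N and x of gauge in the frame of stud between -0.025 and 0.025 m and y of gauge in the frame of stud between -0.03 and 0.03 m and z of gauge in the frame of stud between 0.055 and 0.07 m and angle between the x axis of gauge and the x axis of stud, either way round below 0.17 rad and contact force between the fingers and gauge above 3 N), for 0.1 s.
At the end, for the whole second after the job is handed in: Pointer within 0.035 rad of the tab, swinging under 0.3 rad/s; foot pressing the stud block with 0.5 to 25 N, its middle within 25 mm (along) and 30 mm (across) of the crown's, x axes within 0.17 rad; gauge still, gripped with over 3 N, clear of the offcut (all of step 2 and contact force between gauge and stud below 25 N and angle between the y axis of pointer_tip and the y axis of index_tip, either way round below 0.035 rad and velocity of joint pointer between -0.3 and 0.3 rad/s and linear speed of gauge below 0.02 m/s and contact force between gauge and offcut below 0.1 N); the arm keeps its last pose, push and grip.
It fails at once if a bystander was moved more than 30 mm (distance of any of soap, tap_head, tape, wrench, screwdriver, tile_stack, pipe_stub from where it was at the start of the episode above 0.03 m).
It fails at once if the gauge was pressed on the stud block with more than 60 N (contact force between gauge and stud above 60 N).
It also fails if it takes over 45 s, if anything falls off the work surface, if the arm or the gripper's body presses on something with over 40 N, if the wrist force passes 120 N, or if a joint passes its speed limit or range.

## Robot

A 7-joint arm with a two-finger parallel gripper is mounted at the origin on the work surface. World frame = base frame: x ahead of the robot, y to its left, z up, the work surface at z = 0. Lengths are in m, angles in rad, forces in N, time in s.
With the tool pointing down it reaches from about 0.425 to 0.95 m from the base axis. Payload 4.7 kg.
Tool frame: the origin (TCP) lies on the centre line of the jaws, within the pads' length; the fingertips stand robot.nose_length ahead of it and the grasp point (between the pads) lies 8 mm behind it (robot.nose_length is the distance from the TCP to the fingertips, in m); z points along the fingers, y is the line along which they close (so a half turn about z gives the same grasp; the last joint's range is limited). The gripper opens to 85 mm and grips with 20 to 120 N. Pads are 22 mm wide; open, the fingers measure 114 mm over their backs; the gripper's body (76 mm by 85 mm) begins 54 mm behind the grasp point. The pads swing forward as they close: fully open they stand 13 mm farther back than shut.
Start: joints at [-1.187, 0.469, -0.049, 1.532, 0.024, 1.141, -0.082], TCP at [0.271, 0.618, 0.208] pointing down, gripper open.
Joint ranges: [-2.59, 2.59], [-0.33, 1.99], [-1.39, 1.29], [0.1, 2.45], [-1.04, 4.18], [0.21, 1.99], [-2.66, 2.66]. Speed limits (rad/s): [2.57, 2.57, 3.14, 3.14, 3.14, 3.14, 3.14].

## Interface

Orientations are given as [roll, pitch, yaw] about the fixed x, y, z axes, in that order (R = Rz(yaw) Ry(pitch) Rx(roll)).
In Python, from plant import robot gives the robot as it stands. Calls block until the motion is done:
- robot.goto(position, orientation): joint-space move of the TCP to a pose.
- robot.move_straight(position, vel=0.15, attitude=None, contact_N=None): straight line of the TCP; attitude=None keeps the orientation; vel is the mean speed in m/s. With contact_N (N) it stops when the force on the tool has changed by that much, and returns True; else False.
- robot.move_joints(angles): joint-space move.
- robot.grip(opening, strength=None): opening from 0.0 (shut) to 1.0 (fully open); strength is the grip in N (None keeps the last); returns when the fingers have stopped.
- robot.sleep(seconds).
- robot.inverse_kinematics(position, orientation): joint angles nearest the present ones, or None.
- robot.sense(): the state.
- robot.grab_frame(name): name is "scene" or "top"; returns a dict with "image" (480x640x3 uint8, red, green, blue), "range_z" (480x640 float32, m along the optical axis (not along the pixel's ray), 0 where there is no reading), "fx", "fy", "cx", "cy" (pixels), "R" (3x3) and "t" (3): a world point X has camera coordinates R X + t. Camera axes: x right, y down, z forward; pixel columns grow to the right and rows downward; lengths in m; the calibration is good to about 2 mm. A picture is of the moment at which its call begins.
A pose or a line that the arm cannot do raises robot.IKError and nothing moves.
- robot.close_job(): hands the job in; it is judged then, once.
The state is a dict: "t": time; "joint_pos": joint angles; "joint_velocities": joint speeds; "effort": joint torques, N m; "tcp_pos": TCP position; "tcp_rot": TCP orientation; "wrist_force": force on the tool from outside, world axes, zero at the start; "torque": the same for the moment, N m; "opening": opening from 0.0 (shut) to 1.0 (fully open); "gripper_force": force on a finger pad.
Only numpy, scipy, OpenCV 4.12 (cv2) and the standard library are available. Lean on these libraries where they do the work, as an engineer would, in place of code of your own. Each camera call takes 0.05 s, during which the arm holds its last target. There are 200 camera calls.

## Working session

There is one attempt and no reset: what is moved stays moved. The work goes in short steps, each a Python script; the robot and the scene stay as the last script left them, time stands still between calls to the robot, and variables do not carry over. Pictures are saved under pics/ and viewed, at most 10 in all, crops included, and the job is handed in when it is done.

```bash
ls && mkdir -p pics && python3 - <<'E'
from plant import robot
import cv2,numpy as np
s=robot.sense();print(s,robot.nose_length)
for n in("scene","top"):
    f=robot.grab_frame(n);cv2.imwrite(f"pics/{n}0.png",f["image"][:,:,::-1])
    np.savez(f"{n}0.npz",**f);print(n,f["fx"],f["cx"],f["cy"],f["R"],f["t"],-f["R"].T@f["t"])
E
```

```text
pics
{'t': 0.0, 'joint_pos': array([-1.18690208,  0.46947059, -0.04860862,  1.53374644,  0.02408949,
        1.14100478, -0.08227124]), 'joint_velocities': array([ 0.00016523, -0.0003094 , -0.00074479,  0.00053034, -0.00065483,
       -0.00156985, -0.00065634]), 'effort': array([-1.63670861e-04, -5.10306931e+01, -4.70039912e-02, -2.37719768e+01,
        1.06546711e-02,  7.21918346e-03,  2.04776910e-06]), 'tcp_pos': array([0.27050732, 0.61770351, 0.20681964]), 'tcp_rot': array([-3.13954970e+00,  6.14583035e-05,  2.72886783e+00]), 'wrist_force': array([-0.35298168,  0.31355395, -0.31787173]), 'torque': array([-0.01467302,  0.03976769,  0.00332845]), 'gripper_force': 0.0, 'opening': 0.9983832542986629} 0.011
scene 464.08225435242196 318.5264068054962 238.6523216685552 [[-0.46432642  0.88552621 -0.01563053]
 [ 0.68393338  0.34729651 -0.64157639]
 [-0.56270428 -0.30859111 -0.76689988]] [ 0.28818167 -0.31206233  1.60840851] [1.25229856 0.34952629 1.0377809 ]
top 610.9909562815701 320.8660960522375 244.73291635652492 [[-8.75630229e-04 -9.99999089e-01 -1.02704772e-03]
 [-9.94447898e-01  9.78841210e-04 -1.05225566e-01]
 [ 1.05226476e-01  9.29206761e-04 -9.94447849e-01]] [-0.00613747  0.62219979  1.3803111 ] [ 0.47349462 -0.00802909  1.43811242]
```

View pics/scene0.png

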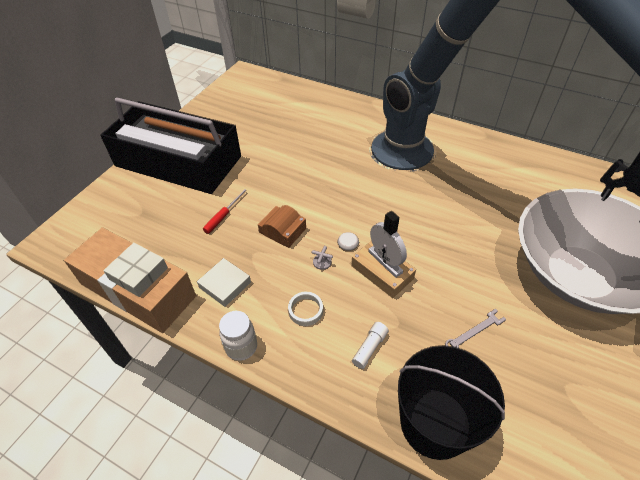

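View pics/top0.png

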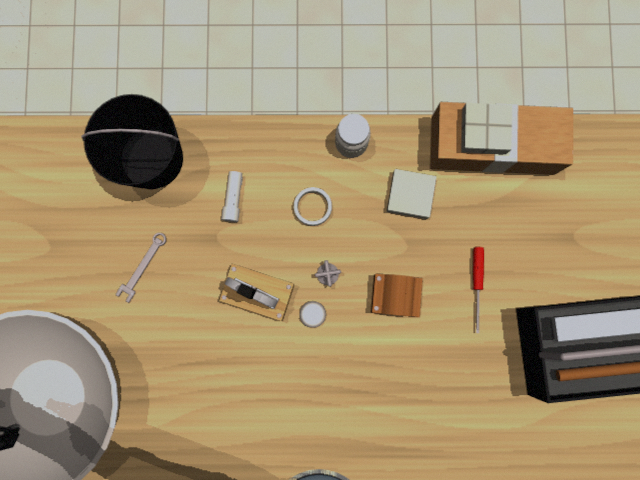

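The scene view shows the gauge on the offcut at about (390,255), its dial facing the camera, and the stud at (283,225). In the top view the gauge/offcut is at (257,292) and the stud at (397,295), with the soap (313,314) and tap head (327,273) between them.

```bash
cat > h.py <<'E'
import numpy as np,cv2
def cloud(f):
    v,u=np.mgrid[:480,:640];z=f["range_z"]
    P=np.stack([(u-f["cx"])/f["fx"]*z,(v-f["cy"])/f["fy"]*z,z],-1)
    return (P-f["t"])@f["R"]     # R^T (p-t)
def proj(f,X):
    c=np.atleast_2d(X)@f["R"].T+f["t"];return np.c_[f["fx"]*c[:,0]/c[:,2]+f["cx"],f["fy"]*c[:,1]/c[:,2]+f["cy"]]
def ray(f,u,v):
    d=f["R"].T@np.array([(u-f["cx"])/f["fx"],(v-f["cy"])/f["fy"],1]);return -f["R"].T@f["t"],d
E
python3 - <<'E'
import numpy as np,cv2
from h import *
for n,bg,bs in(("top",(215,255,300,328),(365,265,430,325)),("scene",(345,205,420,300),(250,198,312,250))):
    f=dict(np.load(n+"0.npz"));C=cloud(f);im=f["image"].astype(int)
    print(n,"table z",np.median(C[330:340,430:450,2]) if n=="top" else np.median(C[160:180,300:320,2]))
    def box(b):
        s=np.s_[b[1]:b[3],b[0]:b[2]];P=C[s].reshape(-1,3);I=im[s].reshape(-1,3);k=f["range_z"][s].ravel()>0;return P[k],I[k]
    P,I=box(bs)
    k=(P[:,2]>.03);q=P[k]; r=cv2.minAreaRect((q[:,:2]*1000).astype(np.float32));print("stud rect z>.03",r,q[:,2].max())
    k=P[:,2]>.055;q=P[k];r=cv2.minAreaRect((q[:,:2]*1000).astype(np.float32));print("crown z>.055",r,len(q),q.mean(0))
    P,I=box(bg)
    for lo,hi in((.165,.26),(.185,.26),(.035,.055),(.05,.17)):
        k=(P[:,2]>lo)&(P[:,2]<hi);q=P[k]
        if len(q)<5: continue
        r=cv2.minAreaRect((q[:,:2]*1000).astype(np.float32));w,V=np.linalg.eigh(np.cov(q[:,:2].T));print("gauge",lo,len(q),r,q.mean(0),q[:,2].max(),"axis",np.arctan2(-V[0,1],V[1,1]))
E
```

```text
top table z -0.0006965075372192969
stud rect z>.03 ((506.9984436035156, -179.7854766845703), (110.9686279296875, 90.37909698486328), 84.5470199584961) 0.07076530037632385
crown z>.055 ((507.0099792480469, -179.09890747070312), (58.06155014038086, 90.35169982910156), 84.82440948486328) 819 [ 0.50647121 -0.1791344   0.06071539]
gauge 0.165 355 ((510.8187255859375, 143.05242919921875), (82.95336151123047, 21.55190086364746), 63.18587875366211) [0.50992948 0.14098265 0.20047721] 0.2338682697161944 axis -0.4452669801608681
gauge 0.185 195 ((511.23858642578125, 144.1805877685547), (30.30622673034668, 21.589874267578125), 63.88930892944336) [0.51061945 0.14247108 0.22348951] 0.2338682697161944 axis -0.46022669179375625
gauge 0.035 1969 ((513.8084106445312, 141.86453247070312), (150.83726501464844, 90.09202575683594), 71.97669219970703) [0.51357045 0.13775908 0.04401785] 0.05495532472445403 axis -0.29040554992295864
gauge 0.05 373 ((515.8094482421875, 138.61566162109375), (144.19821166992188, 80.30349731445312), 72.40959167480469) [0.50980761 0.13393471 0.11499287] 0.16991577252639903 axis -
[... 445 characters left out ...]
125), 69.54469299316406) [0.52160854 0.14818299 0.19689111] 0.23140969021844626 axis -0.34772187214235317
gauge 0.185 250 ((516.2132568359375, 144.89535522460938), (30.555694580078125, 24.340620040893555), 64.89278411865234) [0.52117233 0.14659116 0.21309289] 0.23140969021844626 axis -0.12200903451654856
gauge 0.035 1082 ((518.8145751953125, 142.8941192626953), (151.5697784423828, 92.17472839355469), 71.98661041259766) [0.53564274 0.14598518 0.04422295] 0.054985297383672346 axis -0.16861731331826074
gauge 0.05 1159 ((518.2286987304688, 144.322998046875), (121.34395599365234, 27.57829475402832), 67.70033264160156) [0.52500603 0.14918303 0.1109884 ] 0.16995778115565016 axis -0.4005312807910617
```

```bash
python3 - <<'E'
import cv2,numpy as np
a=cv2.imread("pics/scene0.png")[200:305,345:425];b=cv2.imread("pics/top0.png")[250:335,210:300];c=cv2.imread("pics/top0.png")[260:330,360:435]
r=lambda x:cv2.resize(x,(390,int(390*x.shape[0]/x.shape[1])),interpolation=cv2.INTER_CUBIC)[:370]
a=cv2.resize(a,(400,525),interpolation=cv2.INTER_CUBIC)
o=np.zeros((600,800,3),np.uint8);o[:525,:400]=a
b=cv2.resize(b,(318,300));c=cv2.resize(c,(320,298));o[:300,405:723]=b;o[300:598,405:725]=c;cv2.imwrite("pics/crops.png",o)
E
```

```text
(no output)
```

View pics/crops.png

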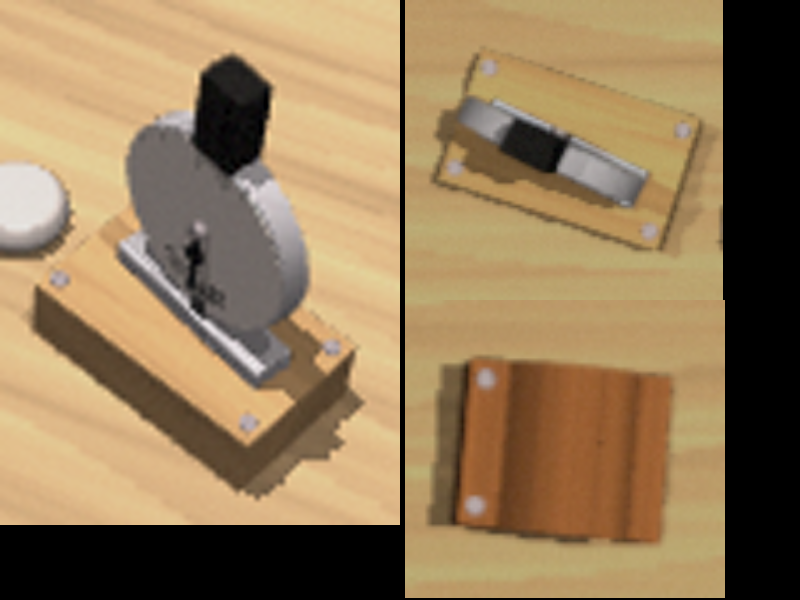

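Crops: dial face with hanging pointer and the dark tab just right of it near the foot; the grip is black. Stud's wide shoulder (+y) is to the left, so stud yaw ≈ -0.094 and gauge yaw ≈ -0.455, grip at (0.512, 0.144). Pick now.

```bash
cat >> h.py <<'E'
from scipy.spatial.transform import Rotation as Ro
T=Ro.from_euler('y',np.pi)
G2=0.156            # TCP above foot underside along gauge z (refined after grasp)
def pose(org,roll,pitch,yaw,h):
    """gauge origin+attitude -> TCP pos, rpy (fixed axes)"""
    Rg=Ro.from_euler('ZYX',[yaw,pitch,roll]);return np.array(org)+Rg.apply([0,0,h]),(Rg*T).as_euler('xyz')
E
python3 - <<'E'
from plant import robot
from h import *
p=robot.sense()["tcp_pos"]
robot.move_straight([p[0],p[1],.36],vel=.2)
_,o=pose([0,0,0],0,0,-.455,.158);print(o)
robot.goto([.512,.144,.30],o)
robot.grip(0.75)
robot.move_straight([.512,.144,.203],vel=.1,contact_N=8)
s=robot.sense();print(s["tcp_pos"],s["wrist_force"])
robot.grip(0.0,60)
s=robot.sense();print(s["t"],s["tcp_pos"],s["tcp_rot"],s["opening"],s["gripper_force"],s["wrist_force"])
E
```

```text
[3.14159265e+00 4.44089210e-16 2.68659265e+00]
[0.51253379 0.14414887 0.20366626] [-0.49472122  0.47393767  0.55575143]
4.8583 [0.5127006  0.14462363 0.20380577] [3.13971369e+00 1.15058187e-03 2.68685862e+00] 0.3022875675048091 58.902438282966614 [1.17910431 1.58618679 4.1662296 ]
```

```bash
python3 - <<'E'
from plant import robot
from h import *
f=dict(np.load("scene0.npz"));cam=-f["R"].T@f["t"]
robot.move_straight([.5127,.1446,.30],vel=.12)
robot.sleep(.3);s=robot.sense();print(s["t"],s["gripper_force"],s["wrist_force"],s["opening"])
for org in([.72,.22,.45],[.68,.2,.45],[.65,.2,.42],[.6,.2,.4],[.6,.15,.35]):
  for pit in(-.35,-.15,0):
    yaw=np.arctan2(cam[1]-org[1],cam[0]-org[0]);yaw=min(yaw,.3)
    p,o=pose(org,0,pit,yaw,.1588);q=robot.inverse_kinematics(p,o)
    print(org,pit,q is not None and np.round(q,2),proj(f,p)[0])
    if q is not None:break
  if q is not None:break
robot.goto(p,o);robot.sleep(2.2)
np.savez("pres.npz",p=p,o=o,org=org,rpy=[0,pit,yaw])
F=robot.grab_frame("scene");np.savez("s1.npz",**F);s=robot.sense();print(s["t"],s["tcp_pos"],s["tcp_rot"],o,s["gripper_force"])
u,v=proj(f,p)[0].astype(int);b=F["image"][v-30:v+120,u-75:u+75,::-1]
x0,y0=u-75,v-30;print(x0,y0);cv2.imwrite("pics/pres.png",cv2.resize(b,None,fx=4,fy=4,interpolation=cv2.INTER_CUBIC))
E
```

```text
6.1167 59.26633536815643 [ 0.8981144  -1.04515422 -2.66827999] 0.3089100248596278
[0.72, 0.22, 0.45] -0.35 [-0.57  0.25  0.27  1.04 -0.04  1.51  1.49] [418.24970018 128.58690547]
9.625 [0.66708365 0.20715139 0.59915036] [ 3.14156712  0.34996438 -2.90288409] [-3.14159265  0.35       -2.90289772] 59.40336459316313
343 98
```

View pics/pres.png

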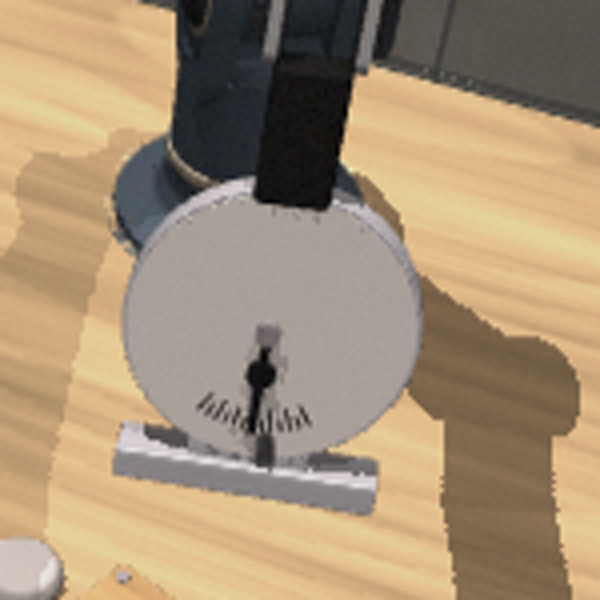

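The gauge hangs facing the camera: hub at about crop (268,335), pointer tip (250,435), steel tab (264,450) right of the pointer. Now measure angles on the dial plane.

```bash
cat >> h.py <<'E'
from scipy.optimize import least_squares
def dial(f,org,Rg,xp=.0085):
    """per-pixel gauge (y,z-0.076) on the plane x=xp"""
    v,u=np.mgrid[:480,:640];d=np.stack([(u-f["cx"])/f["fx"],(v-f["cy"])/f["fy"],np.ones(u.shape)],-1)@f["R"]
    c=-f["R"].T@f["t"];M=Rg.as_matrix();d=d@M;c=M.T@(c-np.array(org))
    s=(xp-c[0])/d[...,0];Y=c[1]+s*d[...,1];Z=c[2]+s*d[...,2]-.076;return Y,Z
E
cat > meas.py <<'E'
from h import *
def measure(f,tcp,rot,h=.1588,verbose=1):
    Rg=Ro.from_euler('xyz',rot)*T.inv();org=np.array(tcp)-Rg.apply([0,0,h])
    Y,Z=dial(f,org,Rg);g=cv2.cvtColor(f["image"],cv2.COLOR_RGB2GRAY).astype(float)
    sat=np.ptp(f["image"].astype(int),axis=2)
    # dial centre: outline of the bright grey face, robust circle fit
    m=((g>120)&(sat<40)&(np.hypot(Y,Z)<.075)&(Z>-.05)).astype(np.uint8)
    m=cv2.morphologyEx(m,cv2.MORPH_OPEN,np.ones((3,3),np.uint8))
    c=max(cv2.findContours(m,cv2.RETR_EXTERNAL,cv2.CHAIN_APPROX_NONE)[0],key=cv2.contourArea)[:,0]
    y,z=Y[c[:,1],c[:,0]],Z[c[:,1],c[:,0]];k=(z<.035)&(z>-.04);
    r=least_squares(lambda p:np.hypot(y[k]-p[0],z[k]-p[1])-p[2],[0,0,.06],loss='soft_l1',f_scale=.0005).x
    y0,z0=Y-r[0],Z-r[1];R=np.hypot(y0,z0);A=np.arctan2(y0,-z0)
    def ang(lo,hi,alo,ahi,thr):
        k=(R>lo)&(R<hi)&(A>alo)&(A<ahi);w=np.clip(thr-g[k],0,None)
        return np.arctan2((w*y0[k]).sum(),-(w*z0[k]).sum()),w.sum(),int(k.sum())
    if verbose:
        for lo,hi in((.018,.026),(.026,.034),(.034,.044),(.047,.051),(.051,.055),(.055,.058)):
            b=np.arange(-.5,.51,.05);k=(R>lo)&(R<hi);print(lo,[int(np.median(g[k&(abs(A-a)<.025)])) if (k&(abs(A-a)<.025)).any() else -1 for a in b])
    return r,ang,(Y,Z,g)
E
python3 - <<'E'
from meas import *
f=dict(np.load("s1.npz"))
r,ang,_=measure(f,[0.66708365,0.20715139,0.59915036],[ 3.14156712,0.34996438,-2.90288409])
print(r*1000);print(ang(.012,.036,-.4,.4,90),ang(.047,.053,-.1,.5,110))
E
```

```text
0.018 [161, 162, 161, 161, 161, 162, 156, 134, 113, 128, 105, 107, 113, -1, 117, 157, 161, 163, 162, 161, 161]
0.026 [161, 161, 161, 162, 162, 162, 161, 146, 141, 102, 87, 36, 88, 121, 130, 161, 161, 161, 163, 163, 163]
0.034 [161, 162, 162, 162, 162, 161, 162, 152, 65, 20, 18, 17, 28, 63, 132, 137, 162, 161, 162, 162, 161]
0.047 [162, 163, 161, 163, 161, 162, 161, 161, 144, 85, 18, 36, 122, 133, 161, 161, 162, 161, 162, 161, 162]
0.051 [161, 163, 161, 163, 162, 162, 162, 161, 161, 115, 22, 82, 131, 132, 161, 162, 162, 162, 161, 161, 162]
0.055 [162, 161, 161, 162, 120, 162, 162, 161, 161, 153, 51, 84, 131, 132, 146, 160, 159, 131, 161, 161, 161]
[ 0.52960597 23.85824991 58.25582085]
(np.float64(0.022051433528822), np.float64(437.0), 167) (np.float64(0.011891858972026647), np.float64(986.0), 63)
```

```bash
python3 - <<'E'
from meas import *
f=dict(np.load("s1.npz"));tcp=np.array([0.66708365,0.20715139,0.59915036]);Rg=Ro.from_euler('xyz',[3.14156712,0.34996438,-2.90288409])*T.inv()
print(Rg.as_matrix());org=tcp-Rg.apply([0,0,.1588]);print(org)
im=f["image"][98:248,343:493,::-1];im=cv2.resize(im,None,fx=4,fy=4,interpolation=cv2.INTER_CUBIC)
a=np.linspace(0,2*np.pi,60);pts=np.r_[[[.008,60e-3*np.sin(t),.076+60e-3*np.cos(t)] for t in a],[[.013,y,z] for y in(-.055,.055) for z in(0,.014)],[[.011,y,z] for y in(-.015,.015) for z in(.136,.184)],[[.0085,0,.076]]]
P=(proj(f,Rg.apply(pts)+org)-[343,98]+.5)*4
for p in P: cv2.circle(im,(int(p[0]),int(p[1])),2,(0,0,255),-1)
cv2.imwrite("pics/ov.png",im)
Y,Z=dial(f,org,Rg);u,v=proj(f,Rg.apply(pts[-1:])+org)[0];print(u,v,Y[int(v),int(u)],Z[int(v),int(u)])
g=cloud(f);C=Rg.inv().apply(g.reshape(-1,3)-org).reshape(g.shape);
for (x,y) in((200,280),(340,280),(200,400),(350,400),(150,460),(360,490),(300,150)): print((x,y),np.round(C[98+y//4,343+x//4]*1000,1))
E
```

```text
[[ 9.12747861e-01 -2.36456514e-01 -3.33136097e-01]
 [ 2.22115694e-01  9.71642072e-01 -8.10944011e-02]
 [ 3.42864347e-01  2.39858694e-05  9.39384926e-01]]
[0.71998566 0.22002918 0.44997603]
408.8421702782649 180.62637050002706 -0.0014870033286672655 0.0008396575587613225
(200, 280) [  6.1 -28.2  92.2]
(340, 280) [  6.3  25.7 101. ]
(200, 400) [  4.4 -20.4  39.7]
(350, 400) [ 3.7 38.4 49.8]
(150, 460) [  3.7 -37.9   8. ]
(360, 490) [ 3.  50.6 11.1]
(300, 150) [ 11.1   1.3 152.3]
```

View pics/ov.png

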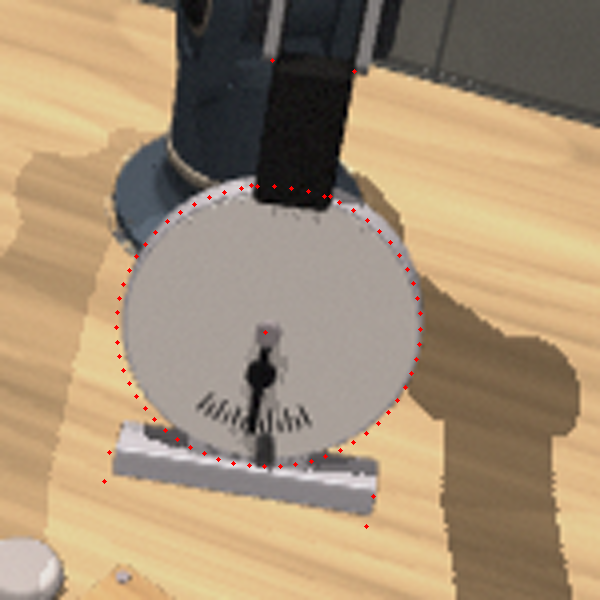

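Overlay agrees with the picture (hub at the predicted dial centre, ~3-5 mm foot-back pitch slip only); my circle mask was the bad part. I'll use the depth points for the face instead.

```bash
cat > meas.py <<'E'
from h import *
def measure(f,tcp,rot,h=.1588,thr=100):
    Rg=Ro.from_euler('xyz',rot)*T.inv();org=np.array(tcp)-Rg.apply([0,0,h])
    C=Rg.inv().apply(cloud(f).reshape(-1,3)-org).reshape(480,640,3)
    r=np.hypot(C[...,1],C[...,2]-.076)
    k=(abs(C[...,0]-.006)<.012)&(r<.05)&(f["range_z"]>0)
    A=np.c_[C[k][:,1:],np.ones(k.sum())];pl=np.linalg.lstsq(A,C[k][:,0],rcond=None)[0]
    e=C[...,0]-(C[...,1:]@pl[:2]+pl[2]);m=((abs(e)<.004)&(r<.07)&(C[...,2]>.036)&(C[...,2]<.132)).astype(np.uint8)
    m=cv2.morphologyEx(m,cv2.MORPH_OPEN,np.ones((3,3),np.uint8));Y,Z=dial(f,org,Rg,pl[2]+pl[1]*.076)
    # left/right edges per row band -> circle centre
    c=max(cv2.findContours(m,cv2.RETR_EXTERNAL,cv2.CHAIN_APPROX_NONE)[0],key=cv2.contourArea)[:,0]
    y,z=Y[c[:,1],c[:,0]],Z[c[:,1],c[:,0]];q=abs(z)<.032
    fit=least_squares(lambda p:np.hypot(y[q]-p[0],z[q]-p[1])-p[2],[0,0,.06],loss='soft_l1',f_scale=.0005).x
    g=cv2.cvtColor(f["image"],cv2.COLOR_RGB2GRAY).astype(float)
    return pl,fit,Y,Z,g
def ang(Y,Z,g,c,lo,hi,alo,ahi,thr):
    y,z=Y-c[0],Z-c[1];R=np.hypot(y,z);A=np.arctan2(y,-z);k=(R>lo)&(R<hi)&(A>alo)&(A<ahi);w=np.clip(thr-g[k],0,None)
    return round(float((w*A[k]).sum()/w.sum()),4),int((w>0).sum())
E
python3 - <<'E'
from meas import *
f=dict(np.load("s1.npz"))
pl,fit,Y,Z,g=measure(f,[0.66708365,0.20715139,0.59915036],[ 3.14156712,0.34996438,-2.90288409])
print("plane",pl,"circle",fit*1000)
for c in((0,0),fit[:2]):
    print([ang(Y,Z,g,c,*x) for x in((.018,.034,-.3,.3,90),(.022,.03,-.3,.3,90),(.034,.044,-.04,.06,60),(.047,.057,0,.4,115),(.047,.052,0,.4,115),(.052,.057,0,.4,115))])
    R=np.hypot(Y-c[0],Z-c[1]);A=np.arctan2(Y-c[0],-Z+c[1])
    for lo in np.arange(.014,.062,.004):
        b=np.arange(-.4,.41,.05);k=(R>lo)&(R<lo+.004);print(round(lo,3),[int(np.median(g[k&(abs(A-a)<.04)])) for a in b])
E
```

```text
plane [-4.04519430e-03  5.47004791e-02  6.00745563e-05] circle [ 1.09744126  0.37970867 58.73857435]
[(0.0535, 42), (0.0463, 21), (0.0287, 10), (0.151, 28), (0.139, 11), (0.1588, 17)]
0.014 [154, 158, 151, 87, 54, 42, 20, 32, 21, 18, 18, 19, 19, 60, 60, 109, 132]
0.018 [162, 161, 161, 114, 63, 25, 19, 18, 18, 15, 15, 18, 17, 18, 32, 32, 131]
0.022 [162, 161, 162, 162, 139, 79, 24, 19, 18, 17, 17, 12, 15, 42, 98, 157, 144]
0.026 [162, 161, 161, 161, 147, 144, 127, 98, 35, 17, 38, 118, 122, 132, 133, 162, 162]
0.03 [162, 162, 162, 162, 160, 161, 161, 97, 24, 20, 82, 106, 131, 132, 135, 161, 161]
0.034 [161, 161, 137, 160, 161, 146, 146, 113, 40, 21, 89, 131, 131, 132, 132, 161, 159]
0.038 [119, 108, 108, 143, 133, 117, 124, 143, 27, 18, 84, 130, 92, 145, 131, 126, 95]
0.042 [108, 118, 108, 126, 155, 140, 137, 89, 74, 26, 77, 95, 148, 140, 94, 96, 91]
0.046 [162, 161, 161, 162, 162, 158, 145, 147, 125, 105, 79, 64, 79, 157, 160, 162, 161]
0.05 [162, 162, 161, 162, 162, 162, 161, 160, 134, 124, 67, 49, 48, 160, 162, 161, 161]
0.054 [162, 159, 160, 156, 158, 157, 161, 161, 156, 132, 52, 48, 48, 152, 162, 162, 162]
0.058 [128, 137, 135, 128, 113, 143, 144, 150, 151, 133, 83, 81, 82, 133, 132, 130, 132]
[(0.0202, 47), (0.0042, 23), (0.0088, 12), (0.1286, 29), (0.1153, 12), (0.1378, 17)]
  return _methods._mean(a, axis=axis, dtype=dtype,
  ret = ret.dtype.type(ret / rcount)
Traceback (most recent call last):
ValueError: cannot convert float NaN to integer
```

```bash
python3 - <<'E'
from plant import robot
from meas import *
f0=dict(np.load("scene0.npz"));cam=-f0["R"].T@f0["t"]
base=None
for org in([.82,.25,.52],[.80,.25,.50],[.77,.24,.48],[.74,.23,.46]):
    yaw=.25;p,o=pose(org,-.12,-.4,yaw,.1588)
    if robot.inverse_kinematics(p,o) is not None: base=org;break
print(base)
for i,(roll,dy) in enumerate(((-.12,0),(-.09,.013),(-.15,-.012))):
    p,o=pose(np.add(base,[0,dy,0]),roll,-.4,.25,.1588)
    robot.goto(p,o) if i==0 else robot.move_straight(p,vel=.1,attitude=o)
    robot.sleep(2.3 if i==0 else 1.8);F=robot.grab_frame("scene");s=robot.sense();np.savez(f"p{i}.npz",tcp=s["tcp_pos"],rot=s["tcp_rot"],**F)
    pl,fit,Y,Z,g=measure(F,s["tcp_pos"],s["tcp_rot"])
    print(roll,s["t"],"plane",pl,"circle",fit*1000,"mm/px",1000*abs(Y[200,401]-Y[200,400]))
    c=fit[:2]
    print([ang(Y,Z,g,c,*x) for x in((.028,.036,-.2,.4,60),(.036,.044,roll*-1-.07,-roll+.07,60),(.048,.053,-.1,.4,100),(.053,.057,-.1,.4,100))])
u,v=np.round(proj(F,p-[0,0,.06])[0]).astype(int);print(u,v)
o=[]
for i in range(2):
    F=np.load(f"p{i}.npz");u,v=np.round(proj(F,F["tcp"]+Ro.from_euler('xyz',F["rot"]).apply([0,0,.1]))[0]).astype(int)
    o.append(cv2.resize(F["image"][v-40:v+40,u-40:u+40,::-1],(400,400),interpolation=cv2.INTER_CUBIC))
cv2.imwrite("pics/p01.png",np.hstack(o))
E
```

```text
[0.82, 0.25, 0.52]
-0.12 12.5667 plane [-0.00361555  0.06631325 -0.00193225] circle [ 1.37263072  0.84742359 58.81202369] mm/px 1.3086053125470793
[(0.1236, 15), (0.1365, 17), (0.1434, 17), (0.1393, 14)]
-0.09 14.6667 plane [-0.00317913  0.06706021 -0.00205679] circle [ 1.15705293  0.62203728 58.68245265] mm/px 1.3132426757443174
[(0.0968, 14), (0.092, 16), (0.1449, 16), (0.1418, 14)]
-0.15 16.825 plane [-0.00178396  0.06571957 -0.00197386] circle [ 1.35002086  0.34865004 58.62613156] mm/px 1.3024320263858997
[(0.1612, 15), (0.157, 15), (0.1468, 15), (0.1497, 14)]
424 168
```

View pics/p01.png

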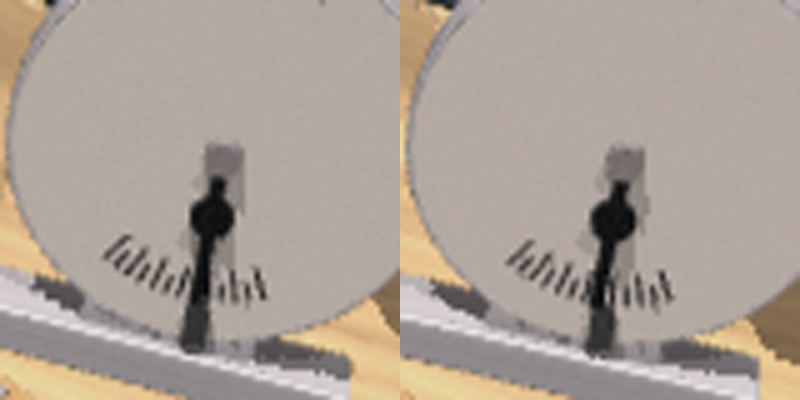

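Both views show pointer and tab: at roll -0.12 nearly merged, at -0.09 the pointer is left of the tab. Fits give target roll ≈ -0.137. Move over the crown and check the in-grip pitch there.

```bash
python3 - <<'E'
from plant import robot
from meas import *
org=[.508,-.1785,.20];p,o=pose(org,-.137,0,-.094,.1588)
p2,_=pose([.6,-.1,.40],-.137,0,-.094,.1588)
robot.goto(p2,o);robot.goto(p,o);robot.sleep(1.0)
F=robot.grab_frame("scene");s=robot.sense();pl,fit,*_=measure(F,s["tcp_pos"],s["tcp_rot"]);print(s["t"],pl,fit,s["tcp_pos"],p,s["wrist_force"],s["gripper_force"])
Ft=robot.grab_frame("top");C=cloud(Ft)
Rg=Ro.from_euler('xyz',s["tcp_rot"])*T.inv()
L=Rg.inv().apply(C.reshape(-1,3)-(s["tcp_pos"]-Rg.apply([0,0,.1588])))
k=(abs(L[:,0]-.0)<.04)&(abs(L[:,1])<.065)&(L[:,2]>.005)&(L[:,2]<.022);q=L[k];print(k.sum(),q.mean(0),q.min(0),q.max(0))
np.savez("t2.npz",**Ft);np.savez("s2.npz",**F)
E
```

```text
20.1583 [-0.00257405 -0.00246149  0.01056425] [0.00090245 0.04175754 0.06504221] [ 0.51001867 -0.15690185  0.35730622] [ 0.51003563 -0.15690814  0.35731207] [-0.08343919 -0.3418396  -2.46703146] 73.12653997913003<stdin>:10: RuntimeWarning: Mean of empty slice.
  ret = um.true_divide(
Traceback (most recent call last):
ValueError: zero-size array to reduction operation minimum which has no identity
```

In-grip pitch is back to ≈0, so descend with a contact stop.

```bash
python3 - <<'E'
from plant import robot
from meas import *
def at(z): return pose([.508,-.1785,z],-.137,0,-.094,.1588)
p,o=at(.085);robot.move_straight(p,vel=.1,attitude=o);robot.sleep(.3);w0=robot.sense()["wrist_force"]
p,o=at(.055);hit=robot.move_straight(p,vel=.02,attitude=o,contact_N=3)
robot.sleep(2.0);s=robot.sense();print(hit,s["t"],s["tcp_pos"],p,s["tcp_rot"],o,"dF",s["wrist_force"]-w0,s["gripper_force"])
F=robot.grab_frame("scene");np.savez("s3.npz",tcp=s["tcp_pos"],rot=s["tcp_rot"],**F);pl,fit,Y,Z,g=measure(F,s["tcp_pos"],s["tcp_rot"])
print(pl,fit);c=fit[:2]
print([ang(Y,Z,g,c,*x) for x in((.028,.036,-.1,.4,60),(.036,.044,.07,.21,60),(.048,.053,-.1,.4,100),(.053,.057,-.1,.4,100))])
u,v=np.round(proj(F,s["tcp_pos"]-[0,0,.09])[0]).astype(int)
a=cv2.resize(F["image"][v-50:v+50,u-50:u+50,::-1],(500,500),interpolation=cv2.INTER_CUBIC)
Ft=robot.grab_frame("top");u,v=np.round(proj(Ft,s["tcp_pos"]-[0,0,.12])[0]).astype(int)
b=cv2.resize(Ft["image"][v-60:v+60,u-36:u+36,::-1],(300,500),interpolation=cv2.INTER_CUBIC)
cv2.imwrite("pics/c.png",np.hstack([a,b]))
E
```

```text
True 24.8083 [ 0.50977212 -0.15654446  0.22128838] [ 0.51003563 -0.15690814  0.21231207] [-3.00490036e+00 -9.44877753e-04  3.04788265e+00] [-3.00459265  0.          3.04759265] dF [-1.22086458  0.52319227  7.81926787] 75.60659067705274
[ 0.00277763 -0.00113351  0.01066703] [0.00202778 0.03128787 0.06126372]
[(nan, 0), (nan, 0), (0.0203, 4), (-0.0029, 4)]meas.py:18: RuntimeWarning: invalid value encountered in scalar divide
  return round(float((w*A[k]).sum()/w.sum()),4),int((w>0).sum())
```

View pics/c.png

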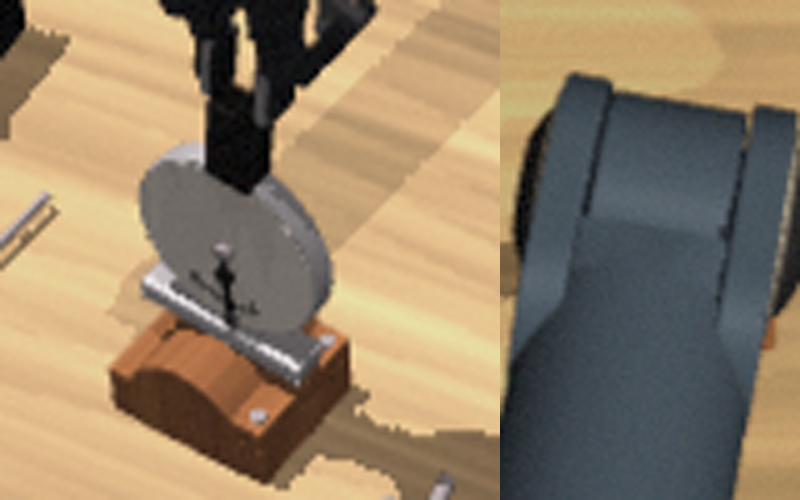

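Left crop: foot sits on the crown clear of both shoulders, with the pointer (225,260)→(232,325) running into the tab at about (230,320); the top view is blocked by the arm. One check of the foot's slope and the pointer from depth.

```bash
python3 - <<'E'
from meas import *
for n in("s1","p0","p1","p2","s2","s3"):
    f=dict(np.load(n+".npz"))
    if "tcp" in f: t,r=f["tcp"],f["rot"]
    elif n=="s1": t,r=[0.66708365,0.20715139,0.59915036],[ 3.14156712,0.34996438,-2.90288409]
    else:
        t=np.array([ 0.51001867,-0.15690185,0.35730622]);r=pose([0,0,0],-.137,0,-.094,.1588)[1]
    Rg=Ro.from_euler('xyz',r)*T.inv();L=Rg.inv().apply(cloud(f).reshape(-1,3)-(t-Rg.apply([0,0,.1588])))
    d=1000*(L)
    k=(d[:,0]>-14)&(d[:,0]<20)&(abs(d[:,1])<62)&(d[:,2]>2)&(d[:,2]<26)&(abs(d[:,1])>8)
    sat=np.ptp(f["image"].reshape(-1,3).astype(int),axis=1);k&=(sat<25)&(f["range_z"].ravel()>0);q=d[k]
    # top face of foot: z as plane in x,y (robust)
    A=np.c_[q[:,:2],np.ones(len(q))]
    r=least_squares(lambda p:A@p-q[:,2],[0,0,14],loss='soft_l1',f_scale=.7).x
    print(n,k.sum(),"dz/dy",r[1].round(4),"y range",np.percentile(q[:,1],[1,99]).round(1))
    g=cv2.cvtColor(f["image"],cv2.COLOR_RGB2GRAY).ravel();Y,Z=dial(f,t-Rg.apply([0,0,.1588]),Rg,.0107 if n[0]=="s" and n!="s1" else .006)
    R=np.hypot(Y,Z).ravel();a=np.arctan2(Y,-Z).ravel();m=(R<.044)&(R>.005)&(g<60)&(abs(a)<.6)
    m2=m&(R<.036);vx,vy,x0,y0=cv2.fitLine(np.c_[Y.ravel()[m2],Z.ravel()[m2]].astype(np.float32)*1000,cv2.DIST_HUBER,0,.01,.01).ravel()
    print("   pointer line angle",np.arctan(-vx/vy).round(3),m2.sum())
E
```

```text
s1 661 dz/dy 0.0047 y range [-51.2  55.1]
   pointer line angle -0.009 61
p0 897 dz/dy 0.0099 y range [-51.2  55.8]
   pointer line angle 0.116 89
p1 899 dz/dy 0.0055 y range [-51.3  55.6]
   pointer line angle 0.066 86
p2 879 dz/dy 0.0084 y range [-51.  56.]
   pointer line angle 0.162 83Traceback (most recent call last):
  File "<stdin>", line 3, in <module>
    fid = stack.enter_context(open(os.fspath(file), "rb"))
                              ~~~~^^^^^^^^^^^^^^^^^^^^^^^
FileNotFoundError: [Errno 2] No such file or directory: 's2.npz'
```

```bash
python3 - <<'E'
from meas import *
f=dict(np.load("s3.npz"));t,r=f["tcp"],f["rot"]
Rg=Ro.from_euler('xyz',r)*T.inv();org=t-Rg.apply([0,0,.1588]);d=1000*Rg.inv().apply(cloud(f).reshape(-1,3)-org)
sat=np.ptp(f["image"].reshape(-1,3).astype(int),axis=1)
k=(d[:,0]>-14)&(d[:,0]<20)&(abs(d[:,1])<62)&(d[:,2]>2)&(d[:,2]<26)&(abs(d[:,1])>8)&(sat<25)&(f["range_z"].ravel()>0);q=d[k]
A=np.c_[q[:,:2],np.ones(len(q))];p=least_squares(lambda p:A@p-q[:,2],[0,0,14],loss='soft_l1',f_scale=.7).x
print(k.sum(),"dz/dy",p,"y range",np.percentile(q[:,1],[1,99]))
s=Ro.from_euler('z',-.094).inv().apply(org-[.508,-.1785,0]);print("org in stud",s)
g=cv2.cvtColor(f["image"],cv2.COLOR_RGB2GRAY).ravel()
for xp in(.0095,.013):
    Y,Z=[1000*a.ravel() for a in dial(f,org,Rg,xp)]
    for nm,m in(("black",(g<45)&(abs(Y)<25)&(Z<5)&(Z>-46)),("tabgray",(g<80)&(abs(Y)<25)&(Z<-46)&(Z>-60))):
        print(xp,nm);[print("   ",lo,(m&(Z>lo)&(Z<=lo+5)).sum(),np.median(Y[m&(Z>lo)&(Z<=lo+5)]).round(1)) for lo in range(-60,5,5) if (m&(Z>lo)&(Z<=lo+5)).any()]
E
```

```text
222 dz/dy [-8.25235488e-02  6.44545173e-03  1.33008674e+01] y range [-50.40963787  57.7558932 ]
org in stud [-0.00043886  0.00038571  0.06396972]
0.0095 black
    -50 1 4.1
    -45 2 5.7
    -40 1 3.8
    -35 2 1.9
    -30 3 -0.1
    -25 4 1.5
    -20 2 1.4
    -15 1 -0.5
0.0095 tabgray
    -60 3 8.0
    -55 3 7.8
    -50 4 2.5
0.013 black
    -45 3 6.6
    -40 2 8.0
    -35 1 6.1
    -30 2 4.2
    -25 3 2.3
    -20 4 3.9
    -15 2 3.7
    -10 1 1.8
0.013 tabgray
    -60 3 10.7
    -55 4 10.4
    -50 3 10.1
```

Foot roll in the grip has not changed (0.006, against 0.007 in the air). The tab reads 0.14 rad against a 0.137 rad tilt, and contact is about 8 N, so I am handing in.

```bash
python3 - <<'E'
from plant import robot
s=robot.sense();print(s["t"],s["wrist_force"],s["gripper_force"])
print(robot.close_job())
E
```

```text
24.9083 [-0.97011225  0.03006906  5.92960147] 75.60672786086798
the job is handed in; nothing more can be done
None
```

I handed the job in at about 25 s (no verdict came back): the gauge is held by its grip with its foot on the middle of the crown at about 8 N, tilted 0.137 rad, and I read the tab at about 0.14 rad; I did not check the bystanders in a last picture.

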